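# Set up the folding recipe stand

### The job

Set up the wooden recipe stand for cooking: first raise its hinged panel until it stands at 60 degrees to its base, and let go of it so that it stays there by itself. Then take the recipe notepad out of the dark steel holder and stand it upright (tall way up) on the stand's ledge, in the middle, between the front lip and the panel, leaning back against the panel, which must still be at 60 degrees. Leave the lemon, lime, mill and mug where they are.

Things in the scene. Friction and masses are not known exactly. Their poses are not given: they have to be found in the camera images.
- stand: Folding recipe stand of brown wood, fixed. Base slab 150 (x) x 160 (y) x 16 mm; origin at the centre of its underside, x to the back of the stand (where the folded panel points), y left, z up. Front lip 9 mm thick from x = -71 to -62 mm, top 31 mm above the counter. Panel hinge axis parallel to y at x = -30, z = 24 mm.
- panel (a joint): Angle of the stand's panel (rad): 0 = flat over the base, pointing to the stand's +x; grows as the free end is raised (1.047 = 60 degrees; stop at 1.9). Stiff hinge (0.5 N m): stays where it is left. Wooden panel 10 mm thick, 140 wide, 170 long from the hinge: solid to 65 mm, then a window 100 wide up to 155 mm, closed by a round bar.
- panel_bar (a point): Middle of the round bar (14 mm diameter, parallel to the hinge) at the panel's free end, 162 mm from the hinge axis; x points from the hinge to the bar, z along the panel's normal (up when folded, to the front when raised), y along the bar.
- stand_ledge (a point): Middle of the ledge's top (16 mm above the counter), between lip and panel: 51 mm in front of the stand's centre. With the panel at 60 degrees the ledge is free from 11 mm before this point (the lip) to 11 mm behind it.
- holder: Dark steel napkin-type holder, fixed: foot 70 (x) x 100 (y) x 10 mm with two upright cheeks 90 mm long (y), 6 mm thick, 16 mm apart, tops 54 mm above the counter; the slot between them runs along y, its floor 10 mm above the counter. Origin at the centre of its underside.
- pad: Stiff white recipe notepad, 74 x 105 x 9 mm, 0.08 to 0.17 kg, standing loose in the holder's slot with its 105 mm side upright, its top 115 mm above the counter. Origin in the middle of its back face; x along the 74 mm side, y along the 105 mm side (points up at the start), z out of the written face (9 mm).
- pad_center (a point): Centre of the notepad's volume; axes as pad.
- lemon_1: Lemon, 78x55x56 mm, a bystander; origin at its underside.
- lime_1: Lime, 53x46x48 mm, a bystander; origin at its underside.
- mill: Wooden pepper mill, 58 mm wide, 160 mm tall, a bystander; origin at the centre of its underside.
- mug: Blue-grey mug with handle, 84x118x94 mm, a bystander; origin at the centre of its underside.
Not all that is in view belongs to the job. Leave any orange or purple look-alike of the pad alone.

How it is judged:
By the outcome, as a careful person would: the job done as asked, in the order asked, and still so for the second after the job is handed in, with the robot touching nothing.
It also fails if it takes over 54 s, if anything falls off the work surface, if the arm or the gripper's body presses on something with over 40 N, if the wrist force passes 120 N, or if a joint passes its speed limit or range.

### The arm

A 6-joint arm with a two-finger parallel gripper is mounted at the origin on a cart in front of the work surface, level with it; the furniture and walls round the work are solid. World frame = base frame: x ahead of the robot, y to its left, z up, the work surface at z = 0. Lengths are in m, angles in rad, forces in N, time in s.
With the tool pointing down it reaches from about 0.35 to 0.85 m from the base axis. Payload 8.1 kg.
Tool frame: the origin (TCP) lies at the very end of the fingers, on their centre line; the grasp point (between the pads) lies 19 mm behind it; z points along the fingers, y is the line along which they close (so a half turn about z gives the same grasp; the last joint's range is limited). The gripper opens to 93 mm and grips with 3 to 60 N. Pads are 15 mm wide; open, the fingers measure 128 mm over their backs; the gripper's body (75 mm by 188 mm) begins 65 mm behind the grasp point.
Start: joints at [1.15, 0.13, 1.488, -0, 1.523, -0.085], TCP at [0.198, 0.567, 0.219] pointing down, gripper open.
Joint ranges: [-2.96, 2.96], [-0.89, 2.26], [0.02, 2.5], [-1.34, 4.48], [0, 2.73], [-2.66, 2.66]. Speed limits (rad/s): [2.39, 2.39, 2.79, 3.14, 3.14, 3.14].

### API

Orientations are given as a rotation vector (axis times angle).
In Python, from plant import robot, imaging gives the robot as it stands.
- The arm moves only by the tool jog_arm, never from a script. Its argument "rows" is a list of rows, each a list of 2 entries, a list of its own where there are three numbers: the shift along the tool's x, y, z each as a share of 0.2 m, from -1 to 1, then the turn, a rotation vector about the tool's x, y, z each as a share of pi/2 rad, from -1 to 1. A call has 1 to 5 rows; each row is the pose to reach, as a shift and turn from the pose commanded when the call began, along the tool's axes at that moment; what a row does not reach only later rows make up. A row lasts 1/10 s, in which the tool goes at most 50 mm and 8.59 degrees, less where a joint would pass 70% of its speed; a pose out of reach is approached as far as the arm can. A call with a number of a shift or a turn outside -1 to 1 is refused whole. A call with a gripper value outside its range is refused whole. "hand" is the closure, from -1 (fully open) to 1 (shut), set as the call begins (left out, the last holds). The fingers move at their own pace and stop on an object; "squeeze" is the grip in N (left out, the last holds). Time passes only in rows, so rows that repeat a pose let the fingers close. It gives the time, the measured TCP pose, the force, the opening and the grip force at its end, in the units of the state.
- robot.read_state(): the state, without advancing time (a new reading comes with each control period).
- imaging.read_camera(name): name is "scene" or "top" or "wrist"; returns a dict with "frame" (420x560x3 uint8, red, green, blue), "vertical_fov" (degrees; the focal length in pixels is half the picture's height over the tangent of half this angle, whatever the lens; pixels are square), "cx", "cy" (the principal point, pixels), "R" (3x3) and "t" (3): a world point X has camera coordinates R X + t. Camera axes: x right, y down, z forward; pixel columns grow to the right and rows downward; lengths in m; the calibration is good to about 2 mm. The wrist camera is an equidistant fisheye: a pixel r from the principal point sees the ray r / f radians off the axis. A picture is of the moment at which its call begins. There is no depth.
- robot.close_job(): hands the job in; it is judged then, once.
The state is a dict: "t": time; "q": joint angles; "dq": joint speeds; "joint_torque": joint torques, N m; "tool_pos": TCP position; "orientation": TCP orientation; "force": force on the tool from outside, world axes, zero at the start; "wrist_torque": the same for the moment, N m; "opening": finger opening in m; "gripper_force": force on a finger pad.
Only numpy, scipy, OpenCV 4.12 (cv2) and the standard library are available. Lean on these libraries where they do the work, as an engineer would, in place of code of your own. Each camera call takes 0.05 s, during which the arm holds its last target. There are 200 camera calls.

## Working session

There is one attempt and no reset: what is moved stays moved. The work goes in short steps, Python scripts to look and compute and a tool call to move; the robot and the scene stay as the last step left them, time stands still between calls to the robot, and variables do not carry over. Pictures are saved under pics/ and viewed, at most 10 in all, crops included, and the job is handed in when it is done.

Besides the shell and the picture viewer there is one more tool, called after "Call:" as a command line: name --argument value ..., lists and objects as JSON in quotes. jog_arm: Moves the arm, as the interface text tells. Its arguments: {"type":"object","properties":{"rows":{"type":"array"},"hand":{"type":"number"},"squeeze":{"type":"number"}},"required":["rows"]}

```bash
mkdir -p pics; cat > h.py <<'E'
import numpy as np,cv2
from scipy.spatial.transform import Rotation as Ro
from plant import robot,imaging
def cam(n,save=None):
    c=imaging.read_camera(n)
    if save: cv2.imwrite('pics/'+save,cv2.cvtColor(c['frame'],cv2.COLOR_RGB2BGR))
    return c
def f(c): return 210/np.tan(np.radians(c['vertical_fov'])/2)
def ray(c,u,v):
    d=np.array([(u-c['cx'])/f(c),(v-c['cy'])/f(c),1.]); R=np.array(c['R'])
    return -R.T@np.array(c['t']),R.T@d
def onz(c,u,v,z):
    o,d=ray(c,u,v); return o+d*(z-o[2])/d[2]
def proj(c,X):
    p=np.array(c['R'])@np.array(X)+np.array(c['t']); return p[:2]/p[2]*f(c)+[c['cx'],c['cy']]
E
python3 - <<'E'
from h import *
np.set_printoptions(precision=4,suppress=True)
for n in('top','scene'):
    c=cam(n,n+'0.png'); print(n,c['vertical_fov'],c['cx'],c['cy'],-np.array(c['R']).T@np.array(c['t']),np.array(c['R'])[2])
s=robot.read_state(); print(s)
E
```

```text
top 57.932440341351445 280.53948223061576 209.21815978328155 [0.3461 0.0684 1.3339] [ 0.1552 -0.0006 -0.9879]
scene 53.79954369703484 281.1575064068671 203.5112551589485 [1.0317 0.4431 1.2054] [-0.3762 -0.2947 -0.8784]
{'t': 0.1, 'q': array([ 1.1496,  0.1311,  1.4892,  0.    ,  1.523 , -0.0854]), 'dq': array([-0.0001, -0.0013, -0.0007, -0.0012,  0.0014,  0.0009]), 'joint_torque': array([  0.0011, -56.1342, -49.3094,   0.0771,   0.0291,  -0.0001]), 'tool_pos': array([0.1975, 0.566 , 0.2177]), 'orientation': array([-0.525 , -3.097 ,  0.0025]), 'force': array([0.4569, 0.6588, 0.4104]), 'wrist_torque': array([ 0.0053,  0.0082, -0.0202]), 'gripper_force': 0.0, 'opening': 0.09278954483208882}
```

View pics/top0.png

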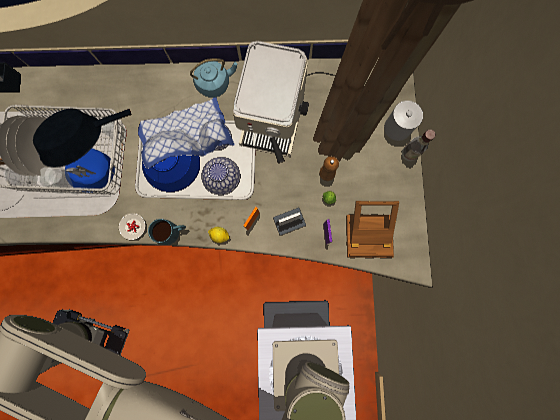

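View pics/scene0.png

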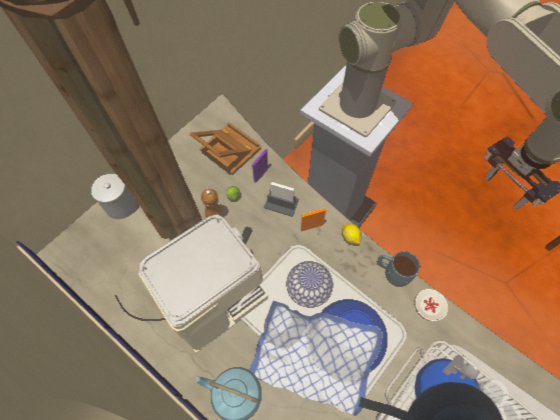

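```bash
python3 - <<'E'
import cv2
a=cv2.imread('pics/top0.png')[190:270,230:410]; a=cv2.resize(a,(720,320),interpolation=cv2.INTER_CUBIC)
b=cv2.imread('pics/scene0.png')[115:235,180:340]; b=cv2.resize(b,(800,600),interpolation=cv2.INTER_CUBIC)
cv2.imwrite('pics/a.png',a);cv2.imwrite('pics/b.png',b)
E
```

```text
(no output)
```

View pics/a.png

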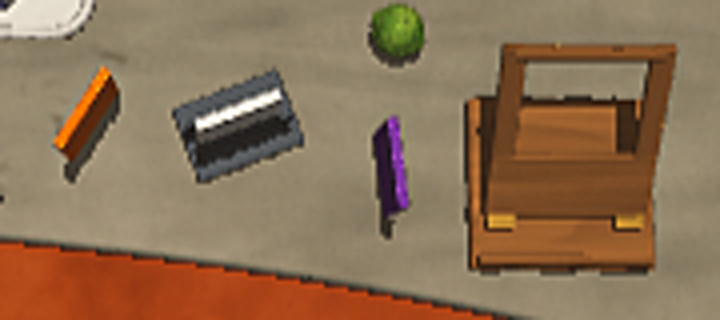

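View pics/b.png

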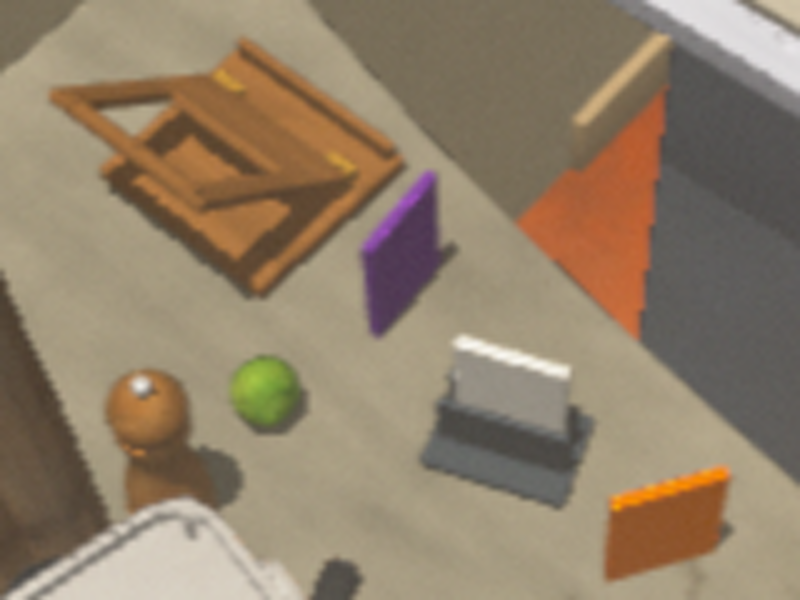

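The top view shows the stand on the right (base corners at about (347,215) and (393,257)) with its panel already part-raised. The holder with the white pad is at about (289,221), with the purple look-alike between them. The scene view agrees. I'll fit poses using both views.

```bash
cat > fit.py <<'E'
from h import *
from scipy.optimize import least_squares
T=lambda u,v:((u+.5)/4-.5+230,(v+.5)/4-.5+190)
S=lambda u,v:((u+.5)/5-.5+180,(v+.5)/5-.5+115)
def bar(th,y,n=0,r=.17): # panel pt: r from hinge, n normal
    return (-.03+r*np.cos(th)-n*np.sin(th),y,.024+r*np.sin(th)+n*np.cos(th))
if __name__=='__main__':
    ct=cam('top');cs=cam('scene')
    def res(p):
        x,y,a,th=p; c,s=np.cos(a),np.sin(a)
        W=lambda q:(x+c*q[0]-s*q[1],y+s*q[0]+c*q[1],q[2])
        L=[(ct,T(467,99),(.075,.08,.016)),(ct,T(470,270),(-.075,.08,.0)),(ct,T(653,272),(-.075,-.08,.0)),
        (ct,T(503,45),bar(th,.07)),(ct,T(676,45),bar(th,-.07)),
        (cs,S(243,40),(-.071,-.08,.031)),(cs,S(402,155),(-.071,.08,.031)),(cs,S(258,297),(.075,.08,0)),(cs,S(102,174),(.075,-.08,.0)),
        (cs,S(50,92),bar(th,-.07)),(cs,S(205,207),bar(th,.07))]
        return np.concatenate([proj(k,W(q))-o for k,o,q in L])
    r=least_squares(res,[.5,-.25,0,.6],loss='soft_l1');print('stand',r.x,res(r.x).reshape(-1,2).round(1).tolist())
    def res2(p):
        x,y,a=p; c,s=np.cos(a),np.sin(a)
        W=lambda q:(x+c*q[0]-s*q[1],y+s*q[0]+c*q[1],q[2])
        L=[(ct,T(172,110),(.035,.05,.01)),(ct,T(277,70),(.035,-.05,.01)),(ct,T(304,145),(-.035,-.05,.005)),(ct,T(203,183),(-.035,.05,.005)),
        (cs,S(422,463),(.035,-.05,.005)),(cs,S(565,506),(.035,.05,.005)),(cs,S(594,420),(-.035,.05,.01)),
        (cs,S(453,338),(0,-.037,.115)),(cs,S(571,368),(0,.037,.115)),(ct,T(196,128),(0,.037,.115)),(ct,T(283,95),(0,-.037,.115))]
        return np.concatenate([proj(k,W(q))-o for k,o,q in L])
    r=least_squares(res2,[.5,0,.35],loss='soft_l1');print('holder',r.x,res2(r.x).reshape(-1,2).round(1).tolist())
    print('lime',onz(ct,*T(397,32),.02),'purple',onz(ct,*T(398,165),.1),'orange',onz(ct,*T(83,110),.1),'mill',onz(ct,331,163,.15))
E
python3 fit.py
```

```text
stand [ 0.45236431 -0.24042857 -0.03497433  0.67755745] [[0.1, -0.5], [-0.6, -0.1], [-0.4, -0.2], [-0.0, -0.5], [0.3, -0.3], [-0.4, -3.0], [0.6, -2.7], [1.5, 0.3], [0.2, 0.2], [-0.1, -0.3], [-0.4, -0.2]]
holder [0.51176053 0.03864979 0.33813377] [[-0.4, -0.4], [-0.2, -0.5], [0.3, -0.7], [-1.0, -0.0], [-0.0, -0.8], [0.2, -0.4], [1.1, -1.7], [0.5, -0.8], [-0.3, 0.0], [0.4, -0.7], [-0.1, -0.6]]
lime [ 0.5889572 -0.103718   0.02     ] purple [ 0.46394785 -0.08878501  0.1       ] orange [0.51652752 0.16732795 0.1       ] mill [ 0.67798996 -0.09894267  0.15      ]
```

```bash
cat > go.py <<'E'
# usage: go.py x y z yawdeg(tool y axis) [tilt deg about tool y-perp]
import sys
from h import *
def tgt(yaw):
    a=np.radians(yaw); y=np.array([np.cos(a),np.sin(a),0]); z=np.array([0,0,-1.]); return np.c_[np.cross(y,z),y,z]
def go(p,yaw):
    s=robot.read_state(); R=Ro.from_rotvec(s['orientation']).as_matrix()
    d=R.T@(np.array(p)-s['tool_pos']); rv=Ro.from_matrix(R.T@tgt(yaw)).as_rotvec()
    print('t',round(s['t'],2),'shift',(d/.2).round(4),'turn',(rv/(np.pi/2)).round(4),'now',s['tool_pos'].round(4),'F',s['force'].round(1))
if __name__=='__main__':
    v=list(map(float,sys.argv[1:])); go(v[:3],v[3])
E
python3 go.py .48 -.24 .35 -2
```

```text
t 0.2 shift [-2.6618 -3.3411 -0.6565] turn [-7.000e-04  4.000e-04  8.084e-01] now [0.1975 0.5662 0.218 ] F [-0.3 -0.2  0.4]
```

Call:
jog_arm --rows '[[[-0.3, -0.3, -0.6], [0, 0, 0]], [[-0.665, -0.835, -0.66], [0, 0, 0]], [[-0.665, -0.835, -0.66], [0, 0, 0]], [[-0.9, -1, -0.66], [0, 0, 0]], [[-0.9, -1, -0.66], [0, 0, 0]]]' --hand -1

```text
t: 0.7
tool_pos: [0.2786, 0.3671, 0.3343]
orientation: [0.523, 3.097, 0.001]
force: [1.5, 0.4, 0.4]
opening: 0.0929
gripper_force: 0.0
```

Call:
jog_arm --rows '[[[-0.7, -0.9, 0], [0, 0, 0]], [[-0.7, -0.9, 0], [0, 0, 0]], [[-0.7, -0.9, 0], [0, 0, 0]], [[-0.8, -1, 0], [0, 0, 0]], [[-0.8, -1, 0], [0, 0, 0]]]'

```text
t: 1.2
tool_pos: [0.3615, 0.131, 0.3335]
orientation: [0.524, 3.097, 0.001]
force: [1.6, 1.5, -0.1]
opening: 0.093
gripper_force: 0.0
```

```bash
python3 go.py .48 -.24 .35 -2
```

```text
t 1.2 shift [-1.1699 -1.557  -0.0823] turn [6.000e-04 2.000e-04 8.088e-01] now [0.3615 0.131  0.3335] F [ 1.6  1.5 -0.1]
```

Call:
jog_arm --rows '[[[-0.5, -0.6, 0], [0, 0, 0.4]], [[-0.9, -1, 0], [0, 0, 0.4]], [[-0.9, -1, -0.08], [0, 0, 0.4]], [[-0.9, -1, -0.08], [0, 0, 0.45]], [[-0.9, -1, -0.08], [0, 0, 0.45]]]'

```text
t: 1.7
tool_pos: [0.458, -0.0993, 0.3477]
orientation: [1.573, 2.719, 0.0]
force: [1.4, 0.8, 0.1]
opening: 0.093
gripper_force: 0.0
```

```bash
python3 go.py .48 -.24 .35 -2
```

```text
t 1.7 shift [-0.6648 -0.2551 -0.0115] turn [3.000e-04 0.000e+00 3.543e-01] now [ 0.458  -0.0993  0.3477] F [1.4 0.8 0.1]
```

Call:
jog_arm --rows '[[[-0.66, -0.25, 0], [0, 0, 0.355]], [[-0.66, -0.25, 0], [0, 0, 0.355]], [[-0.66, -0.25, 0], [0, 0, 0.355]], [[-0.66, -0.25, 0], [0, 0, 0.355]], [[-0.66, -0.25, 0], [0, 0, 0.355]]]'

```text
t: 2.2
tool_pos: [0.4807, -0.2374, 0.3467]
orientation: [-2.257, -2.183, 0.001]
force: [-0.6, 0.0, -0.7]
opening: 0.0928
gripper_force: 0.0
```

```bash
python3 go.py .48 -.24 .35 -2; python3 - <<'E'
from h import *
c=cam('wrist','w1.png');print(c['vertical_fov'],c['cx'],c['cy'],-np.array(c['R']).T@c['t'],np.array(c['R']))
E
```

```text
t 2.2 shift [-0.0131 -0.003  -0.0167] turn [-0.0009 -0.0006  0.001 ] now [ 0.4807 -0.2374  0.3467] F [-0.6  0.  -0.7]
65.70646984690485 283.8415577803802 208.1076925012782 [ 0.48312558 -0.15385216  0.51275664] [[ 0.99945004 -0.03312308 -0.00157422]
 [-0.0312021  -0.95543756  0.29353959]
 [-0.011227   -0.29332903 -0.95594562]]
```

View pics/w1.png

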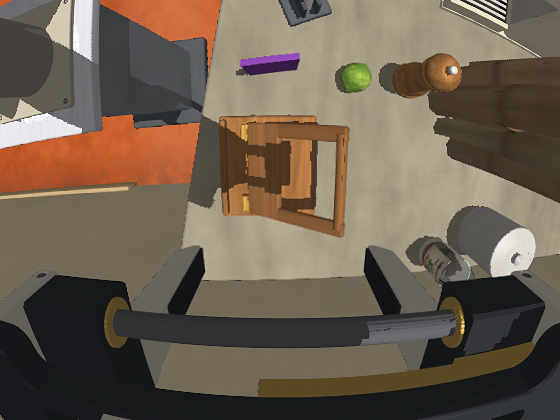

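The wrist view shows the stand's front edge at x≈221 px (rows 116–216), its back-left corner at (314,116), and the bar's ends at (349,127) and (343,236). I'll refit with these.

```bash
cat >> h.py <<'E'
def projf(c,X):
    p=np.array(c['R'])@np.array(X)+np.array(c['t']); r=np.hypot(p[0],p[1]); a=np.arctan2(r,p[2])
    return p[:2]/r*a*f(c)+[c['cx'],c['cy']]
def fish_onz(c,u,v,z):
    q=np.array([u-c['cx'],v-c['cy']])/f(c); a=np.linalg.norm(q); d=np.r_[q/a*np.sin(a),np.cos(a)]
    R=np.array(c['R']); o=-R.T@np.array(c['t']); d=R.T@d; return o+d*(z-o[2])/d[2]
E
cat > fit2.py <<'E'
from h import *
from fit import T,S,bar
from scipy.optimize import least_squares
ct=cam('top');cs=cam('scene');cw=cam('wrist')
def W(p,q):
    x,y,a=p[:3]; c,s=np.cos(a),np.sin(a); return (x+c*q[0]-s*q[1],y+s*q[0]+c*q[1],q[2])
def L(th): return [(ct,T(467,99),(.075,.08,.016)),(ct,T(470,270),(-.075,.08,.0)),(ct,T(653,272),(-.075,-.08,.0)),
 (ct,T(503,45),bar(th,.07)),(ct,T(676,45),bar(th,-.07)),(cs,S(258,297),(.075,.08,0)),(cs,S(102,174),(.075,-.08,.0)),
 (cs,S(50,92),bar(th,-.07)),(cs,S(205,207),bar(th,.07)),
 (cw,(220.5,116),(-.075,.08,.016)),(cw,(222,216),(-.075,-.08,.016)),(cw,(315,116),(.075,.08,.016)),(cw,(349.5,126.5),bar(th,.07)),(cw,(343.5,237),bar(th,-.07))]
def res(p): return np.concatenate([((projf if k is cw else proj)(k,W(p,q))-o)*(2 if k is cw else 1) for k,o,q in L(p[3])])
r=least_squares(res,[.45,-.24,0,.68],loss='soft_l1');print(r.x,res(r.x).reshape(-1,2).round(1).tolist())
p=r.x; th=p[3]
for n,q in dict(bar=bar(th,0,0,.162),bar60=bar(np.pi/3,0,0,.162),hinge=(-.03,0,.024),ledge=(-.051,0,.016)).items(): print(n,np.round(W(p,q),4))
E
python3 fit2.py
```

```text
[ 0.45456504 -0.23807947 -0.030061    0.67313613] [[-0.7, -1.0], [-1.2, -0.6], [-1.0, -1.0], [-1.0, -1.2], [-0.7, -1.1], [1.7, 1.1], [0.2, 1.1], [-0.1, 0.8], [-0.2, 0.8], [-4.6, 0.9], [-0.3, -0.3], [3.1, -0.1], [-0.6, 0.5], [-0.2, 0.3]]
bar [ 0.5512 -0.241   0.125 ]
bar60 [ 0.5055 -0.2396  0.1643]
hinge [ 0.4246 -0.2372  0.024 ]
ledge [ 0.4036 -0.2365  0.016 ]
```

```bash
python3 go.py .551 -.241 .106 -1.7
```

```text
t 2.4 shift [-0.0185  0.3494  1.2093] turn [0.0003 0.0001 0.0025] now [ 0.4811 -0.2355  0.3478] F [-0.7  0.9  0.2]
```

Call:
jog_arm --rows '[[[-0.02, 0.25, 0], [0, 0, 0]], [[-0.02, 0.35, 0.25], [0, 0, 0]], [[-0.02, 0.35, 0.5], [0, 0, 0]], [[-0.02, 0.35, 0.7], [0, 0, 0]], [[-0.02, 0.35, 0.7], [0, 0, 0]]]' --hand 0 --squeeze 15

```text
t: 2.9
tool_pos: [0.5471, -0.2391, 0.1996]
orientation: [-2.241, -2.184, 0.006]
force: [0.2, 0.3, -0.8]
opening: 0.0577
gripper_force: 0.0
```

```bash
python3 go.py .551 -.241 .106 -1.7
```

```text
t 2.9 shift [-0.012   0.025   0.4678] turn [-0.0074 -0.0037  0.0022] now [ 0.5471 -0.2391  0.1996] F [ 0.2  0.3 -0.8]
```

Call:
jog_arm --rows '[[[0, 0, 0.25], [0, 0, 0]], [[0, 0, 0.4], [0, 0, 0]], [[0, 0, 0.5], [0, 0, 0]], [[0, 0, 0.5], [0, 0, 0]], [[0, 0, 0.5], [0, 0, 0]]]'

```text
t: 3.4
tool_pos: [0.5522, -0.2427, 0.1105]
orientation: [2.251, 2.188, 0.001]
force: [-0.3, -0.8, 1.1]
opening: 0.0464
gripper_force: 0.0
```

```bash
python3 go.py .551 -.241 .106 -1.7; python3 - <<'E'
from h import *
cam('wrist','w2.png')
E
```

```text
t 3.4 shift [ 0.0082 -0.0063  0.0224] turn [0.0017 0.0008 0.0008] now [ 0.5522 -0.2427  0.1105] F [-0.3 -0.8  1.1]
```

View pics/w2.png

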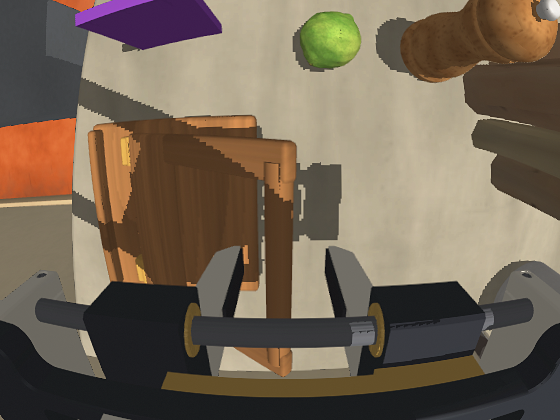

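The wrist view shows the bar (column ≈279) between the fingertips (240 and 328), so I can close.

Call:
jog_arm --rows '[[[0, 0, 0.02], [0, 0, 0]], [[0, 0, 0.02], [0, 0, 0]], [[0, 0, 0.02], [0, 0, 0]], [[0, 0, 0.02], [0, 0, 0]], [[0, 0, 0.02], [0, 0, 0]]]' --hand 1

```text
t: 3.95
tool_pos: [0.5499, -0.2424, 0.1031]
orientation: [-2.253, -2.187, 0.002]
force: [-3.9, -0.0, -0.1]
opening: 0.0137
gripper_force: 15.0
```

Call:
jog_arm --rows '[[[0, 0, 0.02], [0, 0, 0]], [[0, 0, 0.02], [0, 0, 0]]]'

```text
t: 4.15
tool_pos: [0.5522, -0.2425, 0.1001]
orientation: [2.252, 2.187, 0.003]
force: [3.9, -0.4, 1.0]
opening: 0.0136
gripper_force: 15.0
```

```bash
python3 - <<'E'
from h import *
s=robot.read_state();print(s['opening'],s['gripper_force'],s['tool_pos'],s['force'])
# bar: hinge
h=np.array([.4246,.024]); g=np.array([s['tool_pos'][0],s['tool_pos'][2]+.019])-h
th=np.arctan2(g[1],g[0]); print('r',np.hypot(*g),'th',th)
for k in (0.25,.5,.75,1):
    a=th+k*(1.047-th); print(k,'dx,dz shares(tool y, z)',(.162*(np.cos(a)-np.cos(th))/.2).round(3),(-.162*(np.sin(a)-np.sin(th))/.2).round(3))
E
```

```text
0.013636749315215956 14.99144822359085 [ 0.55221967 -0.24249306  0.10013477] [ 3.92199062 -0.38979926  0.97742779]
r 0.1591772741296152 th 0.6405861983448202
0.25 dx,dz shares(tool y, z) -0.052 -0.063
0.5 dx,dz shares(tool y, z) -0.111 -0.121
0.75 dx,dz shares(tool y, z) -0.175 -0.173
1 dx,dz shares(tool y, z) -0.244 -0.217
```

Call:
jog_arm --rows '[[[0, -0.025, -0.029], [0, 0, 0]], [[0, -0.05, -0.057], [0, 0, 0]], [[0, -0.077, -0.084], [0, 0, 0]], [[0, -0.105, -0.109], [0, 0, 0]], [[0, -0.105, -0.109], [0, 0, 0]]]'

```text
t: 4.65
tool_pos: [0.5316, -0.2419, 0.1233]
orientation: [2.251, 2.186, 0.004]
force: [3.5, 2.2, 7.7]
opening: 0.0136
gripper_force: 15.0
```

Call:
jog_arm --rows '[[[0, -0.03, -0.024], [0, 0, 0]], [[0, -0.06, -0.0465], [0, 0, 0]], [[0, -0.09, -0.067], [0, 0, 0]], [[0, -0.123, -0.088], [0, 0, 0]], [[0, -0.123, -0.088], [0, 0, 0]]]'

```text
t: 5.15
tool_pos: [0.5079, -0.2411, 0.1418]
orientation: [2.249, 2.185, 0.006]
force: [4.8, 4.6, 12.4]
opening: 0.0136
gripper_force: 15.0
```

Call:
jog_arm --rows '[[[0, 0, 0], [0, 0, 0]], [[0, 0, 0], [0, 0, 0]]]'

```text
t: 5.35
tool_pos: [0.5081, -0.2411, 0.1418]
orientation: [2.25, 2.185, 0.006]
force: [4.6, 4.6, 12.2]
opening: 0.0135
gripper_force: 15.0
```

```bash
python3 - <<'E'
from h import *
a=cam('top','t3.png')['frame'][185:275,310:410];b=cam('scene','s3.png')['frame'][105:180,180:280]
s=robot.read_state();print(s['t'],s['opening'],s['gripper_force'],s['tool_pos'],s['force'])
m=np.hstack([cv2.resize(a,(400,360),interpolation=2),cv2.resize(b,(400,300),interpolation=2,).copy() if 0 else np.vstack([cv2.resize(b,(400,300),interpolation=2),np.zeros((60,400,3),np.uint8)])])
cv2.imwrite('pics/m3.png',m[:,:,::-1])
E
```

```text
5.45 0.01342502493984635 15.003505200147629 [ 0.50809448 -0.24108177  0.14172352] [ 5.12794629  4.00180571 12.36127981]
```

View pics/m3.png

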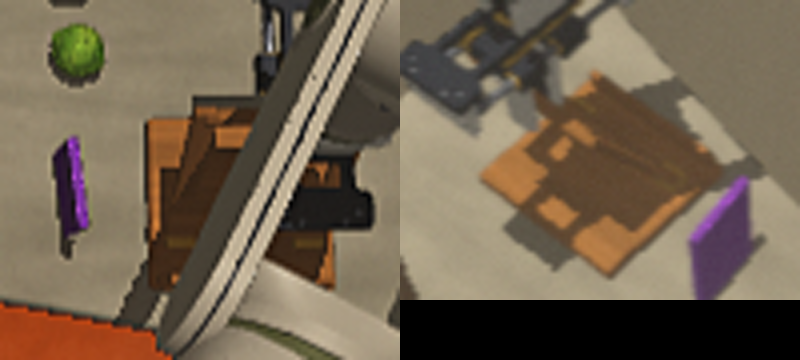

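Both views are blocked by the arm, so I'll judge by chord: the grip point moved about 60 mm, which gives roughly 1.04 rad. I'll release and check once clear.

Call:
jog_arm --rows '[[[0, 0, 0], [0, 0, 0]], [[0, 0, 0], [0, 0, 0]], [[0, 0, 0], [0, 0, 0]], [[0, 0, 0], [0, 0, 0]], [[0, 0, 0], [0, 0, 0]]]' --hand 0

```text
t: 5.95
tool_pos: [0.5049, -0.2409, 0.1384]
orientation: [-2.253, -2.188, 0.001]
force: [-0.4, -0.3, -0.5]
opening: 0.0456
gripper_force: 0.0
```

Call:
jog_arm --rows '[[[0, 0, -0.2], [0, 0, 0]], [[0, 0, -0.45], [0, 0, 0]], [[0, 0, -0.7], [0, 0, 0]], [[0, 0, -0.9], [0, 0, 0]], [[0, 0, -0.9], [0, 0, 0]]]'

```text
t: 6.45
tool_pos: [0.5075, -0.2424, 0.3268]
orientation: [2.246, 2.181, 0.005]
force: [1.2, -0.5, 0.1]
opening: 0.0468
gripper_force: 0.0
```

```bash
python3 go.py .48 .04 .33 19.4
```

```text
t 6.45 shift [ 1.4071 -0.179  -0.0259] turn [ 0.0057  0.0047 -0.2344] now [ 0.5075 -0.2424  0.3268] F [ 1.2 -0.5  0.1]
```

Call:
jog_arm --rows '[[[0.25, 0, 0], [0, 0, 0]], [[0.5, -0.2, 0], [0, 0, 0]], [[0.75, -0.4, 0], [0, 0, 0]], [[1, -0.4, 0], [0, 0, 0]], [[1, -0.4, 0], [0, 0, 0]]]'

```text
t: 6.95
tool_pos: [0.4298, -0.0361, 0.3184]
orientation: [-2.252, -2.189, -0.001]
force: [-0.4, 0.6, 0.5]
opening: 0.0463
gripper_force: 0.0
```

Call:
jog_arm --rows '[[[0, 0, 0], [0, 0, -0.09]], [[0, 0, 0], [0, 0, -0.18]], [[0, 0, 0], [0, 0, -0.23]], [[0, 0, 0], [0, 0, -0.23]]]'

```text
t: 7.35
tool_pos: [0.431, -0.0386, 0.3181]
orientation: [-1.822, -2.558, 0.001]
force: [-0.1, 0.2, -1.1]
opening: 0.0464
gripper_force: 0.0
```

```bash
python3 - <<'E'
from h import *
a=cam('top','t4.png')['frame'][185:265,325:415];b=cam('scene','s4.png')['frame'][105:180,180:280];w=cam('wrist','w4.png')['frame'][:300,:560]
s=robot.read_state();print(s['t'],s['tool_pos'])
m=np.zeros((600,800,3),np.uint8);m[:300,:337]=cv2.resize(a,(337,300),interpolation=2);m[:300,340:740]=cv2.resize(b,(400,300),interpolation=2);m[300:,:560]=w
cv2.imwrite('pics/m4.png',m[:,:,::-1])
E
```

```text
7.5 [ 0.43110145 -0.03877755  0.31843915]
```

View pics/m4.png

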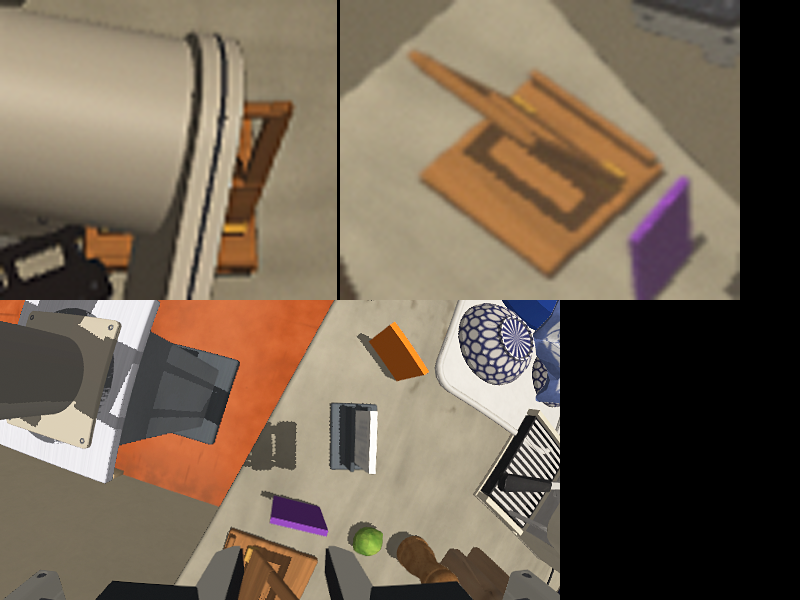

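In the scene crop (montage), the panel is nearly edge-on to the camera, with its bar's right end at (410,50). In the top crop, the bar's far corner is at (292,102). I'll compare these with predictions for several angles, and check the pad's faces numerically.

```bash
python3 - <<'E'
from h import *
from fit import bar
ct=cam('top');cs=cam('scene');cw=cam('wrist')
p=(.45456,-.23808,-.03006)
def W(q):
    x,y,a=p; c,s=np.cos(a),np.sin(a); return (x+c*q[0]-s*q[1],y+s*q[0]+c*q[1],q[2])
for d in (52,56,60,64,68):
    t=np.radians(d); e=[W(bar(t,y,n)) for y in(-.07,.07) for n in (-.007,.007)]
    print(d,'top',[((proj(ct,x)-[325,185])*3.744).round().tolist() for x in e[:2]],'scene',[((proj(cs,x)-[180,105])*4+[340,0]).round().tolist() for x in e])
print('chk base',((proj(ct,W((-.075,-.08,0)))-[325,185])*3.744).round(),((proj(cs,W((.075,.08,0)))-[180,105])*4+[340,0]).round(),((proj(cs,W((.075,-.08,0)))-[180,105])*4+[340,0]).round())
g=cw['frame'][112:172:6,350:380:2]; print(g.mean(2).astype(int))
g=cs['frame'][182:206:2,268:298:2]; print(g.mean(2).astype(int))
E
```

```text
52 top [[283.0, 77.0], [286.0, 88.0]] scene [[393.0, 80.0], [401.0, 65.0], [518.0, 172.0], [527.0, 156.0]]
56 top [[286.0, 86.0], [290.0, 99.0]] scene [[400.0, 67.0], [408.0, 52.0], [526.0, 158.0], [535.0, 143.0]]
60 top [[289.0, 97.0], [292.0, 110.0]] scene [[407.0, 54.0], [416.0, 39.0], [533.0, 145.0], [543.0, 130.0]]
64 top [[292.0, 108.0], [295.0, 122.0]] scene [[415.0, 42.0], [425.0, 27.0], [542.0, 133.0], [552.0, 118.0]]
68 top [[295.0, 120.0], [297.0, 135.0]] scene [[423.0, 29.0], [434.0, 15.0], [550.0, 120.0], [561.0, 106.0]]
chk base [250. 268.] [552. 280.] [421. 182.]
[[ 38  45  40 112 110 109 109 109 108 106 237 254 254 254 168]
 [ 38  45  40 108 108 106 106 107 108 105 218 252 251 255 168]
 [ 38  45  49 110 107 102 102 103 101 106 255 251 251 251 164]
 [ 39  46  50 104 102 100 100 101 102 103 237 251 251 254 169]
 [ 38  45  41  99 101 100  98 100  98 101 255 251 252 246 166]
 [ 39  44  53 109 107 105 104  99  99 101 255 251 252 224 168]
 [ 40  43  73 109 107 103  98  99 103  86 254 251 252 229 162]
 [ 40  44  76 102 103  98  96  96 103  97 255 251 253 131 159]
 [ 40  41  
[... 172 characters left out ...]
4 117]
 [155 165 229 236 236 230 190 164 155 150 151 146 144 101 146]
 [156 149 142 147 155 204 238 237 235 213 167 155 152 151 152]
 [155 140 143 144 144 145 148 158 164 221 234 234 222 161 149]
 [143 124 144 145 143 144 144 144 145 143 149 167 195 150 153]
 [152 105 143 145 144 145 145 145 145 144 142 142 138 144 154]
 [118  98 141 144 143 144 144 143 144 144 145 143 138 147 152]
 [ 82  96 107 121 132 141 143 143 144 142 144 143 136  93 137]
 [ 77  74  75  77  89 107 108 131 142 144 144 144 128  72 101]
 [ 75  75  74  72  75  73  75  81 107 112 123 140 127  71  92]
 [ 91  85  73  73  70  75  73  74  75  76  83  99 108  73  85]
 [105 104 101  96  82  77  74  76  73  75  74  74  74  82 102]]
```

```bash
python3 go.py .46 -.20 .30 -1.7
```

```text
t 7.65 shift [-0.8091 -0.1251  0.0935] turn [-2.000e-04 -1.000e-04  2.292e-01] now [ 0.4312 -0.0388  0.3187] F [ 0.2 -0.  -0.1]
```

Call:
jog_arm --rows '[[[-0.25, 0, 0], [0, 0, 0.09]], [[-0.5, -0.1, 0], [0, 0, 0.18]], [[-0.81, -0.125, 0.09], [0, 0, 0.23]], [[-0.81, -0.125, 0.09], [0, 0, 0.23]], [[-0.81, -0.125, 0.09], [0, 0, 0.23]]]'

```text
t: 8.15
tool_pos: [0.4598, -0.2017, 0.2992]
orientation: [-2.255, -2.183, 0.002]
force: [-0.5, 0.7, -0.7]
opening: 0.0466
gripper_force: 0.0
```

Call:
jog_arm --rows '[[[0, 0, 0], [0, 0, 0]], [[0, 0, 0], [0, 0, 0]]]'

```text
t: 8.35
tool_pos: [0.4606, -0.1988, 0.3016]
orientation: [2.252, 2.19, 0.001]
force: [1.0, 0.2, -0.0]
opening: 0.0465
gripper_force: 0.0
```

```bash
python3 - <<'E'
from h import *
import pickle
c=cam('wrist','w5.png');pickle.dump(c,open('w5.pkl','wb'));print(robot.read_state()['tool_pos'])
cv2.imwrite('pics/w5c.png',cv2.resize(c['frame'][80:290,160:440,::-1],(800,600),interpolation=2))
E
```

```text
[ 0.46067243 -0.19875937  0.30169074]
```

View pics/w5c.png

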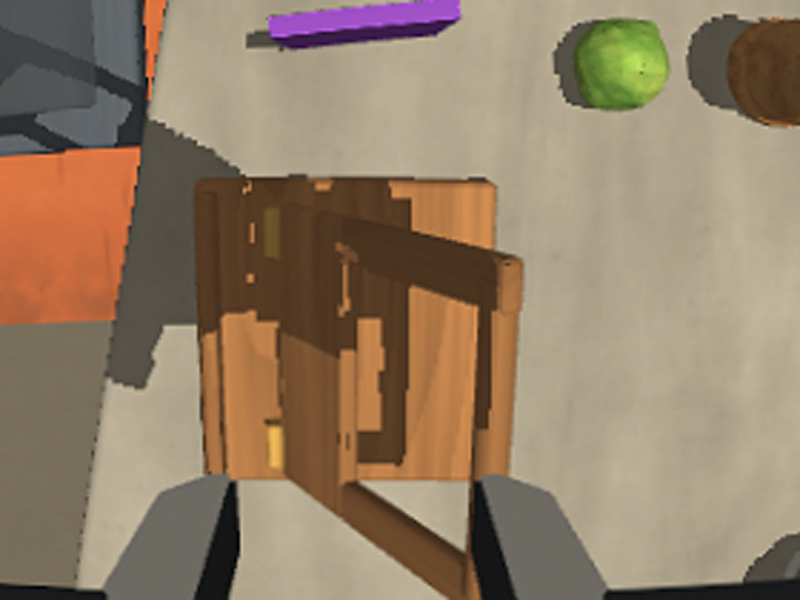

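The crop shows the base's corners at (197,182), (495,181), (509,478) and (207,478). The bar's right outline runs from (522,262) to (510,470), and its left outline is at about column 481 at row 400. I'll fit the angle.

```bash
cat > fit3.py <<'E'
from h import *
import pickle
from fit import bar
from scipy.optimize import least_squares
c=pickle.load(open('w5.pkl','rb'))
O=lambda u,v: np.array([(u+.5)/2.857-.5+160,(v+.5)/2.857-.5+80])
def W(p,q):
    x,y,a=p[:3]; C,s=np.cos(a),np.sin(a); return np.array((x+C*q[0]-s*q[1],y+s*q[0]+C*q[1],q[2]))
L=[(O(197,182),(-.075,.08,.016)),(O(495,181),(.075,.08,.016)),(O(509,478),(.075,-.08,.016)),(O(207,478),(-.075,-.08,.016))]
res=lambda p:np.concatenate([projf(c,W(p,q))-o for o,q in L])
r=least_squares(res,[.4546,-.238,-.03]);p=r.x;print(p,res(p).reshape(-1,2).round(1).tolist())
for d in (56,58,60,62):
    t=np.radians(d); out=[]
    for off in (.0069,-.0069):
        X=[bar(t,y,0,.162) for y in np.linspace(-.07,.07,57)]
        uv=np.array([(projf(c,W(p,(q[0]+off,q[1],q[2]+off*.13)))-[160,80]+.5)*2.857-.5 for q in X]); uv=uv[np.argsort(uv[:,1])]
        out.append(np.interp([280,350,400,450],uv[:,1],uv[:,0]).round(1))
    print(d,out)
for n,q in dict(bar60=bar(np.pi/3,0,0,.162),hinge=(-.03,0,.024),ledge=(-.051,0,.016)).items(): print(n,W(p,q).round(4))
f=c['frame'].astype(int)
for v in (178,203,220,238): 
    print(round((v-80+.5)*2.857-.5),(np.arange(322,344)).tolist()[0],f[v,322:344,0].tolist(),f[v,322:344,2].tolist())
E
python3 fit3.py
```

```text
[ 0.45763414 -0.23780782 -0.00622227] [[-0.6, 0.1], [2.4, -1.9], [-4.8, -0.1], [2.9, 1.9]]
56 [array([543.8, 541.5, 539.5, 537.1]), array([503.5, 502. , 500.7, 499. ])]
58 [array([532. , 530. , 528.1, 526. ]), array([491.2, 490. , 488.8, 487.4])]
60 [array([519.5, 517.7, 516.1, 514.2]), array([478.2, 477.3, 476.3, 475.1])]
62 [array([506.3, 504.8, 503.4, 501.7]), array([464.6, 463.9, 463.2, 462.2])]
bar60 [ 0.5086 -0.2381  0.1643]
hinge [ 0.4276 -0.2376  0.024 ]
ledge [ 0.4066 -0.2375  0.016 ]
281 322 [75, 74, 73, 72, 71, 73, 72, 71, 71, 70, 69, 74, 106, 132, 153, 162, 162, 162, 164, 164, 155, 161] [31, 31, 31, 30, 29, 31, 31, 30, 30, 28, 29, 31, 42, 54, 62, 64, 65, 64, 64, 63, 78, 122]
352 322 [199, 194, 200, 208, 181, 79, 70, 73, 75, 70, 166, 172, 186, 184, 178, 175, 168, 158, 148, 159, 176, 176] [79, 76, 78, 82, 73, 33, 28, 31, 32, 30, 64, 68, 73, 72, 70, 69, 65, 60, 72, 124, 142, 140]
401 322 [198, 204, 201, 194, 80, 70, 74, 76, 76, 73, 176, 184, 182, 178, 174, 168, 158, 153, 171, 181, 181, 180] [78, 79, 78, 75, 33, 30, 32, 33, 32, 31, 69, 74, 72, 70, 68, 65, 59, 80, 139, 146, 145, 144]
452 322 [200, 191, 198, 65, 103, 124, 138, 149, 160, 170, 180, 180, 177, 173, 166, 156, 159, 183, 182, 180, 178, 178] [79, 75, 77, 28, 42, 51, 56, 59, 62, 67, 72, 70, 70, 68, 65, 58, 97, 151, 146, 144, 142, 142]
```

```bash
sed -i 's/,(O(509,478),(.075,-.08,.016))//' fit3.py; python3 fit3.py | head -8
```

```text
[ 0.45466727 -0.2384084  -0.03022542] [[-1.4, -0.7], [1.6, -0.2], [-0.3, 1.2]]
56 [array([539.4, 535.6, 532.4, 528.9]), array([499. , 496. , 493.5, 490.7])]
58 [array([527.6, 524. , 521. , 517.7]), array([486.7, 483.9, 481.6, 479.1])]
60 [array([515. , 511.7, 509. , 505.9]), array([473.7, 471.2, 469.1, 466.8])]
62 [array([501.9, 498.8, 496.2, 493.4]), array([460. , 457.8, 455.9, 453.8])]
bar60 [ 0.5056 -0.2399  0.1643]
hinge [ 0.4247 -0.2375  0.024 ]
ledge [ 0.4037 -0.2369  0.016 ]
```

The angle comes out at about 59.2° from the wrist view, and the stand pose is consistent. The next step is the pad, starting with a closer look at its front face.

```bash
python3 go.py .42 .0 .18 19.4
```

```text
t 8.4 shift [ 0.9879 -0.2313  0.608 ] turn [ 7.000e-04  2.000e-04 -2.331e-01] now [ 0.4607 -0.1988  0.3017] F [ 1.4 -0.2  0.2]
```

Call:
jog_arm --rows '[[[0.25, 0, 0], [0, 0, -0.09]], [[0.5, -0.23, 0], [0, 0, -0.18]], [[0.75, -0.23, 0], [0, 0, -0.23]], [[0.99, -0.23, 0.2], [0, 0, -0.233]], [[0.99, -0.23, 0.4], [0, 0, -0.233]]]'

```text
t: 8.9
tool_pos: [0.4222, 0.0005, 0.2309]
orientation: [1.808, 2.559, 0.009]
force: [1.9, -0.6, 0.1]
opening: 0.0466
gripper_force: 0.0
```

Call:
jog_arm --rows '[[[0, 0, 0.2], [0, 0, 0]], [[0, 0, 0.2], [0, 0, 0]], [[0, 0, 0.2], [0, 0, 0]]]'

```text
t: 9.2
tool_pos: [0.42, -0.0025, 0.1882]
orientation: [-1.816, -2.563, 0.0]
force: [0.4, -0.7, 0.7]
opening: 0.0461
gripper_force: 0.0
```

```bash
python3 - <<'E'
from h import *
import pickle
c=cam('wrist','w6.png');pickle.dump(c,open('w6.pkl','wb'));print(robot.read_state()['tool_pos'])
x,y,a=.5118,.0386,.338
W=lambda q:np.array((x+np.cos(a)*q[0]-np.sin(a)*q[1],y+np.sin(a)*q[0]+np.cos(a)*q[1],q[2]))
for q in [(-.0045,.037,.115),(-.0045,-.037,.115),(.0045,.037,.115),(.0045,-.037,.115),(-.0045,.037,.054),(-.0045,-.037,.054),(-.014,.045,.054),(.014,-.045,.054)]: print(q,projf(c,W(q)).round(1))
E
```

```text
[ 0.42120009 -0.00303263  0.18961164]
(-0.0045, 0.037, 0.115) [406.7 165. ]
(-0.0045, -0.037, 0.115) [397.3 252.1]
(0.0045, 0.037, 0.115) [417.  165.4]
(0.0045, -0.037, 0.115) [407.  251.7]
(-0.0045, 0.037, 0.054) [384.  154.2]
(-0.0045, -0.037, 0.054) [378.3 227. ]
(-0.014, 0.045, 0.054) [375.  145.5]
(0.014, -0.045, 0.054) [394.4 234.1]
```

```bash
python3 - <<'E'
import cv2,numpy as np
a=cv2.imread('pics/w6.png')[130:275,335:445];b=cv2.imread('pics/scene0.png')[175:225,255:310]
m=np.zeros((580,800,3),np.uint8);m[:,:440]=cv2.resize(a,(440,580),interpolation=2);m[:320,445:797]=cv2.resize(b,(352,320),interpolation=2)
cv2.imwrite('pics/m6.png',m)
E
```

```text
(no output)
```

View pics/m6.png

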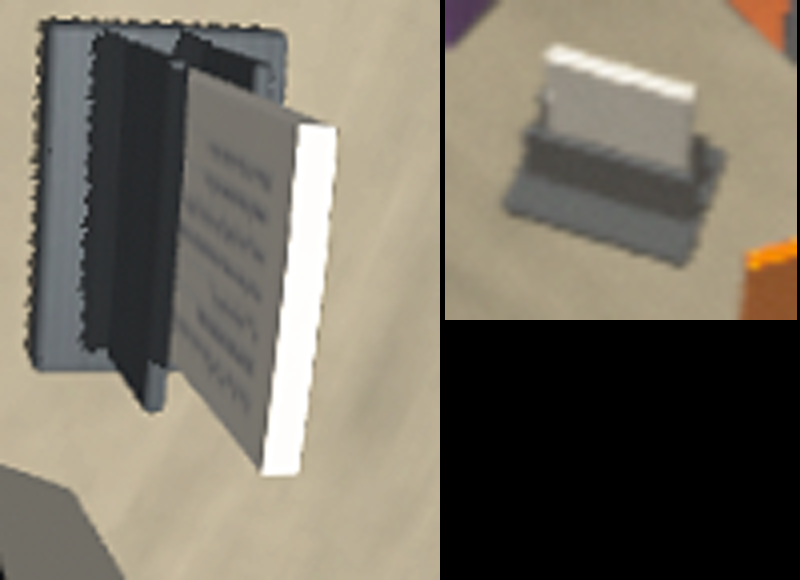

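The close-up shows the lettering on the face towards the robot, so no flip is needed. The pad's top corners are at (302,122), (337,127), (299,473) and (262,473) in the crop. I'll work out its position.

```bash
python3 - <<'E'
from h import *
import pickle
c=pickle.load(open('w6.pkl','rb'))
P=[fish_onz(c,335+u/4-.4,130+v/4-.4,.115) for u,v in((302,122),(337,127),(299,473),(262,473))]
P=np.array(P);m=P.mean(0);d=P[0]+P[1]-P[2]-P[3];print(P.round(4),m,np.linalg.norm(d)/2,np.linalg.norm(P[0]-P[1]),'yaw',np.degrees(np.arctan2(-d[0],d[1])))
from go import go
go([m[0],m[1],.16],np.degrees(np.arctan2(-d[0],d[1]))); go([m[0],m[1],.095],19.4)
E
```

```text
[[0.4964 0.0766 0.115 ]
 [0.5039 0.0785 0.115 ]
 [0.5287 0.0091 0.115 ]
 [0.5205 0.0065 0.115 ]] [0.51239638 0.04270124 0.115     ] 0.0739303978506096 0.007729286026017091 yaw 19.297481893954718
t 9.25 shift [0.0652 0.5056 0.1492] turn [0.0016 0.0008 0.0002] now [ 0.4212 -0.003   0.1896] F [1.1 0.6 0.6]
t 9.25 shift [0.0656 0.5048 0.4742] turn [ 0.0016  0.0008 -0.001 ] now [ 0.4212 -0.003   0.1896] F [1.1 0.6 0.6]
```

Call:
jog_arm --rows '[[[0.065, 0.25, 0], [0, 0, 0]], [[0.065, 0.505, 0], [0, 0, 0]], [[0.065, 0.505, 0.1], [0, 0, 0]], [[0.065, 0.505, 0.2], [0, 0, 0]], [[0.065, 0.505, 0.2], [0, 0, 0]]]'

```text
t: 9.75
tool_pos: [0.5115, 0.0422, 0.1469]
orientation: [-1.818, -2.561, 0.001]
force: [0.3, -0.0, 0.3]
opening: 0.0468
gripper_force: 0.0
```

Call:
jog_arm --rows '[[[0, 0, 0.1], [0, 0, 0]], [[0, 0, 0.2], [0, 0, 0]], [[0, 0, 0.28], [0, 0, 0]], [[0, 0, 0.28], [0, 0, 0]], [[0, 0, 0.28], [0, 0, 0]]]'

```text
t: 10.25
tool_pos: [0.5127, 0.0421, 0.0937]
orientation: [1.818, 2.56, 0.002]
force: [0.6, 0.3, 0.2]
opening: 0.0468
gripper_force: 0.0
```

```bash
python3 go.py .5124 .0427 .093 19.3; python3 - <<'E'
from h import *
c=cam('wrist');x,y,a=.5124,.0427,np.radians(19.3)
W=lambda q:np.array((x+np.cos(a)*q[0]-np.sin(a)*q[1],y+np.sin(a)*q[0]+np.cos(a)*q[1],q[2]))
for q in [(0,.037,.115),(0,.02,.115)]:
    u,v=projf(c,W(q)).round().astype(int); print(u,v,c['frame'][v,u-24:u+25:2].mean(1).astype(int))
E
```

```text
t 10.25 shift [ 0.0031 -0.0005  0.0033] turn [ 0.0017  0.0006 -0.0006] now [0.5127 0.0421 0.0937] F [0.6 0.3 0.2]
284 212 [ 50  47  49  49  49  47  40  99 126 127 128 127 128 127 129 130 104  40
  46  48  49  48  48  49  50]
284 245 [ 48  49  45  48  48  49  41  88 140 138 139 138 138 139 139 140 106  40
  47  48  49  45 101 108 108]
```

Well centred. Close on the pad.

Call:
jog_arm --rows '[[[0, 0, 0], [0, 0, 0]], [[0, 0, 0], [0, 0, 0]], [[0, 0, 0], [0, 0, 0]], [[0, 0, 0], [0, 0, 0]], [[0, 0, 0], [0, 0, 0]]]' --hand 1 --squeeze 25

```text
t: 10.8
tool_pos: [0.5113, 0.0425, 0.0912]
orientation: [-1.818, -2.562, 0.0]
force: [0.6, -0.2, -0.6]
opening: 0.0113
gripper_force: 0.0
```

Call:
jog_arm --rows '[[[0, 0, -0.1], [0, 0, 0]], [[0, 0, -0.3], [0, 0, 0]], [[0, 0, -0.5], [0, 0, 0]], [[0, 0, -0.7], [0, 0, 0]], [[0, 0, -0.75], [0, 0, 0]]]'

```text
t: 11.3
tool_pos: [0.5135, 0.0425, 0.2464]
orientation: [1.814, 2.557, 0.007]
force: [0.0, 0.3, -0.6]
opening: 0.0084
gripper_force: 25.0
```

```bash
python3 - <<'E'
from h import *
from go import go
s=robot.read_state();print(s['opening'],s['gripper_force'],s['force'])
go([.41,-.237,.25],-1.7)
E
```

```text
0.008427846618752316 24.99641329050064 [ 0.01557852  0.33673324 -0.59520641]
t 11.3 shift [-1.1482 -0.9497 -0.0216] turn [0.0047 0.0008 0.2332] now [0.5135 0.0425 0.2464] F [ 0.   0.3 -0.6]
```

```bash
cat > hand.py <<'E'
from h import *
c=cam('wrist','wh.png');s=robot.read_state();R=Ro.from_rotvec(s['orientation']).as_matrix();t=s['tool_pos']
for d in (0,.01,.015,.02,.025):
    print(d,[projf(c,t+R@np.array([x,y,-d])).round(1).tolist() for x,y in((.037,-.0045),(.037,.0045))])
u=int(round(projf(c,t+R@np.array([.037,0,-.02]))[0]))
print(u);print(c['frame'][150:275,u-1:u+2].mean((1,2)).astype(int).tolist())
for v in (200,215,230,245): print(v,c['frame'][v,u-25:u+26].mean(1).astype(int).tolist())
E
python3 hand.py
```

```text
0 [[275.2, 200.0], [292.1, 200.0]]
0.01 [[274.7, 205.3], [292.6, 205.3]]
0.015 [[274.4, 208.3], [292.9, 208.3]]
0.02 [[274.2, 211.4], [293.2, 211.4]]
0.025 [[273.8, 214.7], [293.5, 214.7]]
284
[45, 45, 45, 45, 45, 45, 44, 45, 45, 45, 45, 45, 45, 45, 45, 46, 46, 46, 46, 46, 46, 46, 48, 78, 117, 115, 115, 115, 115, 115, 115, 115, 114, 114, 114, 114, 115, 115, 115, 115, 115, 115, 115, 115, 115, 114, 115, 115, 115, 114, 114, 114, 114, 114, 113, 113, 114, 114, 114, 114, 114, 114, 114, 114, 113, 120, 129, 129, 129, 129, 128, 128, 128, 128, 127, 128, 128, 128, 128, 128, 128, 128, 128, 128, 128, 128, 128, 128, 127, 128, 127, 127, 128, 128, 128, 128, 128, 128, 128, 128, 128, 128, 128, 127, 127, 127, 128, 128, 128, 128, 128, 129, 129, 129, 128, 129, 129, 129, 129, 129, 129, 129, 129, 129, 129]
200 [101, 102, 104, 102, 104, 85, 71, 55, 42, 44, 40, 68, 90, 100, 103, 75, 66, 101, 114, 114, 114, 114, 114, 114, 114, 114, 114, 114, 115, 115, 115, 114, 110, 104, 87, 97, 103, 104, 105, 106, 106, 105, 107, 109, 107, 104, 105, 109, 98, 89, 140]
215 [104, 104, 105, 105, 105, 104, 103, 102, 101, 103, 88, 74, 84, 94, 100, 97, 106, 116, 119, 120, 120, 119, 120, 121, 120, 120, 120, 120, 119, 119, 120, 119, 121, 111, 92, 93, 95, 96, 96, 96, 96, 96, 95, 96, 95, 93, 93, 92, 112, 143, 151]
230 [163, 164, 163, 162, 162, 162, 160, 161, 161, 162, 162, 161, 160, 162, 164, 133, 123, 129, 129, 127, 128, 128, 127, 128, 128, 128, 128, 128, 128, 127, 127, 127, 127, 125, 149, 158, 156, 157, 157, 156, 156, 157, 156, 155, 155, 157, 158, 159, 159, 157, 159]
245 [163, 163, 163, 162, 162, 162, 163, 164, 159, 155, 155, 154, 155, 156, 159, 127, 117, 128, 128, 128, 128, 128, 127, 127, 128, 129, 128, 128, 129, 128, 128, 128, 128, 123, 148, 151, 149, 151, 152, 152, 152, 153, 161, 165, 165, 165, 165, 165, 163, 163, 161]
```

Call:
jog_arm --rows '[[[-0.15, -0.1, 0], [0, 0, 0.08]], [[-0.35, -0.3, 0], [0, 0, 0.16]], [[-0.55, -0.5, 0], [0, 0, 0.233]], [[-0.75, -0.7, 0], [0, 0, 0.233]], [[-0.9, -0.85, 0], [0, 0, 0.233]]]'

```text
t: 11.85
tool_pos: [0.4136, -0.1735, 0.2387]
orientation: [-2.251, -2.187, 0.001]
force: [1.5, -0.2, -1.3]
opening: 0.0081
gripper_force: 25.0
```

```bash
python3 go.py .4047 -.2369 .14 -1.7
```

```text
t 11.85 shift [-0.319  -0.0338  0.493 ] turn [-0.0017 -0.0009  0.0003] now [ 0.4136 -0.1735  0.2387] F [ 1.5 -0.2 -1.3]
```

Call:
jog_arm --rows '[[[-0.15, -0.03, 0], [0, 0, 0]], [[-0.32, -0.03, 0], [0, 0, 0]], [[-0.32, -0.03, 0.15], [0, 0, 0]], [[-0.32, -0.03, 0.3], [0, 0, 0]], [[-0.32, -0.03, 0.3], [0, 0, 0]]]'

```text
t: 12.35
tool_pos: [0.404, -0.2342, 0.1744]
orientation: [-2.247, -2.18, 0.003]
force: [-1.3, 0.6, -2.0]
opening: 0.0084
gripper_force: 25.0
```

Call:
jog_arm --rows '[[[0, 0, 0], [0, 0, 0]], [[0, 0, 0], [0, 0, 0]], [[0, 0, 0], [0, 0, 0]]]'

```text
t: 12.65
tool_pos: [0.4085, -0.2368, 0.1828]
orientation: [2.252, 2.187, 0.001]
force: [-0.0, 0.4, -1.0]
opening: 0.0085
gripper_force: 25.0
```

```bash
python3 go.py .4047 -.2369 .106 -1.7; python3 hand.py | tail -6|head -2 | cut -c1-700
```

```text
t 12.65 shift [-0.0007 -0.02    0.3838] turn [0.0014 0.001  0.0005] now [ 0.4085 -0.2368  0.1828] F [-0.   0.4 -1. ]
285
[140, 139, 139, 139, 139, 139, 138, 140, 146, 57, 62, 63, 63, 63, 63, 63, 63, 63, 63, 63, 63, 63, 61, 82, 124, 124, 123, 124, 124, 123, 124, 124, 123, 122, 122, 123, 123, 123, 123, 123, 123, 123, 123, 123, 123, 123, 123, 124, 123, 123, 122, 122, 122, 122, 122, 122, 122, 123, 122, 122, 123, 122, 122, 122, 122, 129, 139, 138, 138, 139, 138, 137, 137, 137, 137, 137, 137, 137, 137, 137, 137, 137, 137, 137, 137, 137, 137, 137, 137, 137, 137, 137, 138, 138, 138, 138, 138, 138, 138, 138, 137, 137, 137, 137, 137, 137, 137, 138, 138, 138, 138, 138, 138, 138, 138, 138, 139, 138, 139, 139, 139, 138, 138, 138, 138]
```

Descend to about 9 mm above the ledge, then feel for contact.

Call:
jog_arm --rows '[[[0, -0.02, 0], [0, 0, 0]], [[0, -0.02, 0.12], [0, 0, 0]], [[0, -0.02, 0.25], [0, 0, 0]], [[0, -0.02, 0.38], [0, 0, 0]], [[0, -0.02, 0.38], [0, 0, 0]]]'

```text
t: 13.2
tool_pos: [0.4013, -0.2346, 0.1019]
orientation: [-2.25, -2.184, 0.002]
force: [-0.9, 0.3, -0.4]
opening: 0.0083
gripper_force: 25.0
```

Call:
jog_arm --rows '[[[0, 0, 0], [0, 0, 0]], [[0, 0, 0.015], [0, 0, 0]], [[0, 0, 0.03], [0, 0, 0]], [[0, 0, 0.03], [0, 0, 0]]]'

```text
t: 13.6
tool_pos: [0.404, -0.2365, 0.0997]
orientation: [2.253, 2.188, 0.0]
force: [0.3, -0.5, -0.9]
opening: 0.0081
gripper_force: 25.0
```

```bash
python3 go.py .4047 -.2369 .0965 -1.7
```

```text
t 13.6 shift [-0.0017  0.0036  0.0161] turn [0.0005 0.0004 0.0001] now [ 0.404  -0.2365  0.0997] F [ 0.3 -0.5 -0.9]
```

Call:
jog_arm --rows '[[[0, 0, 0.005], [0, 0, 0]], [[0, 0, 0.01], [0, 0, 0]], [[0, 0, 0.01], [0, 0, 0]], [[0, 0, 0.01], [0, 0, 0]]]'

```text
t: 14.0
tool_pos: [0.4045, -0.2369, 0.0992]
orientation: [2.252, 2.187, 0.0]
force: [-3.1, 2.6, 11.6]
opening: 0.0085
gripper_force: 25.0
```

Call:
jog_arm --rows '[[[0, 0, 0.005], [0, 0, 0]], [[0, 0, 0.01], [0, 0, 0]], [[0, 0, 0.01], [0, 0, 0]], [[0, 0, 0.01], [0, 0, 0]]]'

```text
t: 14.4
tool_pos: [0.4057, -0.2373, 0.0991]
orientation: [2.25, 2.185, 0.002]
force: [-4.7, 6.0, 23.7]
opening: 0.0088
gripper_force: 25.2
```

Contact came at the height expected for the ledge. I'll relieve it, open a little and lift slightly.

Call:
jog_arm --rows '[[[0, 0, -0.017], [0, 0, 0]], [[0, 0, -0.017], [0, 0, 0]], [[0, 0, -0.017], [0, 0, 0]]]'

```text
t: 14.7
tool_pos: [0.4041, -0.2367, 0.0992]
orientation: [2.253, 2.187, 0.0]
force: [-0.9, 0.6, 5.8]
opening: 0.0081
gripper_force: 25.0
```

Call:
jog_arm --rows '[[[0, 0, 0], [0, 0, 0]], [[0, 0, 0], [0, 0, 0]], [[0, 0, 0], [0, 0, 0]], [[0, 0, 0], [0, 0, 0]], [[0, 0, 0], [0, 0, 0]]]' --hand 0.48

```text
t: 15.2
tool_pos: [0.4035, -0.2362, 0.0983]
orientation: [-2.254, -2.188, 0.0]
force: [0.3, 0.3, 0.2]
opening: 0.0241
gripper_force: 0.0
```

Call:
jog_arm --rows '[[[0, 0, -0.01], [0, 0, 0]], [[0, 0, -0.02], [0, 0, 0]], [[0, 0, -0.03], [0, 0, 0]], [[0, 0, -0.03], [0, 0, 0]]]'

```text
t: 15.6
tool_pos: [0.4039, -0.2365, 0.1051]
orientation: [2.253, 2.188, 0.0]
force: [-0.1, 0.3, -0.5]
opening: 0.0244
gripper_force: 0.0
```

```bash
python3 go.py .4047 -.2369 .0965 -1.7;  python3 hand.py | cut -c1-700; cp pics/wh.png pics/wh2.png
```

```text
t 15.6 shift [-0.002   0.0038  0.0428] turn [0.0004 0.0003 0.0001] now [ 0.4039 -0.2365  0.1051] F [-0.1  0.3 -0.5]
0 [[276.3, 199.9], [293.2, 199.9]]
0.01 [[275.8, 205.3], [293.8, 205.3]]
0.015 [[275.6, 208.3], [294.1, 208.3]]
0.02 [[275.3, 211.4], [294.4, 211.4]]
0.025 [[275.1, 214.7], [294.7, 214.7]]
285
[146, 146, 146, 145, 145, 145, 145, 145, 145, 145, 145, 145, 145, 144, 144, 144, 144, 146, 139, 59, 64, 67, 93, 130, 128, 128, 128, 127, 128, 128, 127, 127, 126, 127, 127, 128, 128, 127, 127, 127, 127, 127, 127, 128, 127, 127, 127, 126, 127, 126, 126, 126, 126, 126, 126, 126, 126, 127, 127, 126, 127, 125, 132, 145, 143, 143, 142, 141, 142, 142, 141, 141, 141, 142, 141, 141, 141, 142, 142, 142, 142, 141, 142, 141, 141, 141, 141, 141, 142, 142, 142, 142, 142, 142, 142, 142, 142, 142, 142, 141, 141, 142, 142, 142, 142, 142, 143, 142, 142, 143, 143, 143, 143, 143, 143, 143, 143, 143, 143, 143, 143, 143, 143, 143, 143]
200 [64, 65, 63, 63, 64, 63, 62, 60, 57, 59, 66, 68, 68, 67, 66, 66, 107, 126, 128, 126, 126, 127, 127, 127, 126, 126, 126, 127, 127, 126, 127, 122, 87, 63, 59, 128, 145, 141, 140, 141, 140, 140, 138, 137, 145, 96, 62, 66, 66, 72, 83]
215 [59, 60, 60, 62, 63, 63, 62, 61, 57, 55, 64, 69, 68, 67, 63, 104, 138, 144, 143, 142, 143, 143, 143, 143, 143, 144, 144, 143, 143, 143, 143, 143, 134, 141, 143, 143, 142, 141, 140, 140, 141, 139, 141, 93, 62, 66, 67, 67, 62, 82, 86]
230 [60, 59, 59, 57, 58, 60, 61, 61, 55, 53, 64, 68, 68, 66, 62, 102, 136, 143, 142, 142, 142, 141, 142, 143, 142, 142, 142, 142, 142, 142, 143, 144, 125, 79, 57, 59, 59, 58, 58, 58, 58, 58, 56, 59, 65, 68, 67, 66, 69, 82, 85]
245 [63, 59, 58, 58, 59, 60, 60, 60, 56, 52, 62, 68, 68, 66, 63, 93, 133, 143, 142, 142, 143, 142, 142, 142, 142, 142, 142, 142, 142, 142, 142, 145, 121, 74, 97, 110, 109, 108, 106, 108, 108, 108, 107, 72, 58, 61, 61, 57, 57, 65, 67]
```

Call:
jog_arm --rows '[[[0, 0.02, 0], [0, 0, 0]], [[0, 0.04, 0], [0, 0, 0]], [[0, 0.06, 0], [0, 0, 0]], [[0, 0.08, 0], [0, 0, 0]], [[0, 0.1, 0], [0, 0, 0]]]'

```text
t: 16.15
tool_pos: [0.424, -0.2368, 0.1045]
orientation: [-2.254, -2.189, 0.0]
force: [-0.3, 0.2, -0.1]
opening: 0.0241
gripper_force: 0.0
```

Call:
jog_arm --rows '[[[0, 0.02, 0], [0, 0, 0]], [[0, 0.04, 0], [0, 0, 0]], [[0, 0.06, 0], [0, 0, 0]], [[0, 0.08, 0], [0, 0, 0]], [[0, 0.1, 0], [0, 0, 0]]]'

```text
t: 16.65
tool_pos: [0.444, -0.2375, 0.1045]
orientation: [2.254, 2.188, 0.0]
force: [0.4, 0.9, -0.1]
opening: 0.0245
gripper_force: 0.1
```

```bash
python3 go.py .4547 -.2384 .1051 -1.7;  python3 hand.py | tail -4
```

```text
t 16.65 shift [-0.003   0.0536 -0.0028] turn [0.     0.     0.0001] now [ 0.444  -0.2375  0.1045] F [ 0.4  0.9 -0.1]
200 [131, 131, 131, 131, 130, 131, 131, 131, 131, 131, 132, 132, 132, 133, 133, 133, 133, 131, 131, 129, 128, 130, 129, 130, 129, 129, 129, 129, 129, 130, 131, 131, 125, 109, 91, 73, 60, 60, 63, 65, 66, 66, 65, 65, 65, 66, 65, 65, 62, 58, 100]
215 [123, 125, 119, 102, 100, 106, 105, 114, 124, 127, 129, 130, 131, 132, 131, 132, 132, 132, 132, 132, 132, 132, 131, 132, 131, 131, 131, 131, 130, 131, 132, 129, 139, 144, 143, 142, 141, 141, 142, 142, 142, 141, 142, 141, 142, 130, 85, 62, 61, 54, 142]
230 [131, 131, 129, 129, 123, 118, 114, 102, 93, 105, 116, 121, 126, 129, 130, 132, 132, 132, 131, 127, 125, 127, 131, 131, 132, 131, 131, 131, 132, 132, 132, 131, 139, 141, 142, 142, 142, 141, 142, 141, 141, 140, 142, 142, 144, 114, 73, 63, 61, 63, 67]
245 [127, 128, 130, 132, 131, 130, 129, 129, 126, 111, 97, 103, 107, 102, 108, 122, 130, 131, 132, 132, 132, 131, 132, 132, 132, 131, 132, 131, 130, 130, 131, 135, 141, 141, 141, 141, 141, 141, 141, 141, 141, 142, 142, 142, 146, 91, 62, 60, 66, 72, 72]
```

The pad is leaning back on the rear finger, with the written face showing. Continue.

Call:
jog_arm --rows '[[[0, 0.02, 0], [0, 0, 0]], [[0, 0.04, 0], [0, 0, 0]], [[0, 0.06, 0], [0, 0, 0]], [[0, 0.075, 0], [0, 0, 0]], [[0, 0.075, 0], [0, 0, 0]]]'

```text
t: 17.2
tool_pos: [0.459, -0.2379, 0.1046]
orientation: [2.254, 2.189, 0.0]
force: [-0.7, 0.7, -1.1]
opening: 0.0243
gripper_force: 0.0
```

Call:
jog_arm --rows '[[[0, 0, 0], [0, 0, 0]], [[0, 0, 0], [0, 0, 0]]]'

```text
t: 17.4
tool_pos: [0.4585, -0.2379, 0.1045]
orientation: [-2.254, -2.188, 0.0]
force: [1.1, 0.1, 1.5]
opening: 0.0244
gripper_force: 0.0
```

```bash
python3 go.py .4547 -.2384 .1051 -1.7;  python3 hand.py | tail -4; python3 - <<'E'
from h import *
c=cam('wrist');p=(.4547,-.2384,-.0302)
def W(q):
    x,y,a=p; C,s=np.cos(a),np.sin(a); return np.array((x+C*q[0]-s*q[1],y+s*q[0]+C*q[1],q[2]))
t=np.radians(59.2)
for b in (0,3,6,10):
    x0=-.0404-b*1e-3; print(b,[projf(c,W((x0+.105*np.cos(t)-n*np.sin(t),.03,.016+.105*np.sin(t)+n*np.cos(t)))).round(1).tolist() for n in (0,.009)])
E
```

```text
t 17.4 shift [-0.0031 -0.0189 -0.0031] turn [-0.0001 -0.      0.0001] now [ 0.4585 -0.2379  0.1045] F [1.1 0.1 1.5]
200 [132, 132, 132, 132, 132, 132, 131, 132, 132, 132, 133, 132, 132, 133, 134, 132, 130, 129, 128, 128, 128, 128, 127, 127, 128, 127, 127, 127, 128, 128, 129, 123, 114, 103, 133, 145, 144, 143, 144, 144, 144, 146, 97, 64, 66, 66, 64, 62, 62, 63, 66]
215 [118, 123, 125, 126, 127, 126, 128, 130, 131, 131, 131, 132, 132, 132, 132, 132, 132, 132, 132, 132, 132, 132, 131, 131, 132, 132, 133, 132, 139, 141, 140, 139, 138, 138, 138, 137, 138, 138, 137, 138, 133, 143, 98, 63, 66, 64, 64, 64, 64, 65, 68]
230 [122, 102, 99, 104, 100, 112, 124, 113, 111, 121, 128, 130, 132, 132, 132, 132, 132, 131, 132, 132, 132, 132, 132, 132, 132, 132, 132, 133, 136, 138, 138, 138, 138, 138, 138, 138, 138, 138, 138, 142, 96, 63, 65, 66, 66, 64, 63, 65, 69, 69, 67]
245 [131, 132, 131, 129, 122, 117, 126, 127, 108, 107, 121, 124, 124, 126, 129, 131, 132, 132, 132, 132, 132, 132, 132, 132, 132, 131, 132, 134, 137, 138, 138, 138, 139, 138, 138, 138, 138, 139, 141, 128, 81, 62, 65, 65, 66, 67, 69, 70, 67, 73, 72]
0 [[303.0, 214.8], [288.6, 217.6]]
3 [[297.4, 214.8], [282.8, 217.6]]
6 [[291.7, 214.8], [277.0, 217.6]]
10 [[284.2, 214.8], [269.3, 217.6]]
```

The pad's top sits at columns ≈287–300, close to where it would be flush on the panel. Both fingers are free, so I'll lift straight out.

Call:
jog_arm --rows '[[[0, 0.005, -0.05], [0, 0, 0]], [[0, 0.005, -0.12], [0, 0, 0]], [[0, 0.005, -0.3], [0, 0, 0]], [[0, 0, -0.55], [0, 0, 0]], [[0, 0, -0.8], [0, 0, 0]]]'

```text
t: 18.0
tool_pos: [0.4581, -0.2376, 0.2673]
orientation: [2.254, 2.188, 0.0]
force: [0.8, 0.1, 0.5]
opening: 0.0242
gripper_force: 0.0
```

Call:
jog_arm --rows '[[[0, 0, -0.1], [0, 0, 0]], [[0.2, 0, -0.2], [0, 0, 0]], [[0.2, 0, -0.2], [0, 0, 0]], [[0.2, 0, -0.2], [0, 0, 0]]]'

```text
t: 18.4
tool_pos: [0.4603, -0.1978, 0.3064]
orientation: [2.25, 2.188, 0.001]
force: [-0.7, 0.2, -0.1]
opening: 0.024
gripper_force: 0.0
```

```bash
cat > ver.py <<'E'
from h import *
from scipy.optimize import least_squares
from fit import bar
c=cam('wrist','w9.png');s=robot.read_state();print(s['t'],s['tool_pos'])
p=(.4547,-.2384,-.0302)
def W(q):
    x,y,a=p; C,k=np.cos(a),np.sin(a); return np.array((x+C*q[0]-k*q[1],y+k*q[0]+C*q[1],q[2]))
h=cv2.cvtColor(c['frame'],cv2.COLOR_RGB2HSV); m=(h[...,1]<45)&(h[...,2]>70)
t=np.radians(59.2); x0=-.0415
E=lambda y,l,n:W((x0+l*np.cos(t)-n*np.sin(t),y,.016+l*np.sin(t)+n*np.cos(t)))
for n,q in dict(tl=(.037,.105,.009),tr=(-.037,.105,.009),bl=(.037,0,.009),br=(-.037,0,.009),tbl=(.037,.105,0)).items(): print(n,projf(c,E(*q)).round(1))
u,v=projf(c,E(0,.07,.009)).round().astype(int)
lab=cv2.connectedComponentsWithStats(m.astype(np.uint8))
i=lab[1][v,u]; cnt,_=cv2.findContours((lab[1]==i).astype(np.uint8),0,2); print('comp',i,lab[2][i],cv2.approxPolyDP(cnt[0],4,True).reshape(-1,2).tolist())
for d in (56,58,60,62):
    print(d,[projf(c,W(bar(np.radians(d),y,0,.162))+[.0069,0,.0009]).round(1).tolist() for y in (.05,.0,-.05)])
f=c['frame'].astype(int)
for y in (.05,.0,-.05):
    u,v=projf(c,W(bar(np.radians(60),y,0,.162))+[.0069,0,.0009]).round().astype(int); print(u,v,f[v,u-10:u+11,2].tolist())
for q in [(-.075,.08,.016),(.075,.08,.016)]: print('base',projf(c,W(q)).round(1))
E
python3 ver.py
```

```text
18.45 [ 0.45982794 -0.19808147  0.30509584]
tl [284.  187.8]
tr [283.9 247.2]
bl [245.9 172.9]
br [247.4 222.1]
tbl [290.7 186.9]
comp 269 [ 244  174   47   74 2578] [[245, 174], [245, 222], [288, 246], [290, 188]]
56 [[347.0, 186.8], [344.2, 233.3], [340.9, 275.2]]
58 [[343.0, 187.5], [340.2, 234.4], [337.1, 276.6]]
60 [[338.6, 188.1], [336.0, 235.5], [333.1, 278.0]]
62 [[334.1, 188.8], [331.7, 236.6], [328.9, 279.3]]
339 188 [30, 31, 60, 62, 66, 55, 62, 58, 67, 62, 57, 68, 114, 143, 140, 142, 141, 142, 142, 140, 140]
336 236 [46, 52, 58, 60, 65, 69, 70, 69, 68, 65, 59, 76, 128, 145, 142, 142, 139, 138, 135, 135, 136]
333 278 [97, 97, 96, 97, 97, 97, 97, 96, 97, 97, 97, 97, 96, 97, 97, 97, 96, 97, 97, 96, 93]
base [227.6 142.7]
base [333.8 142.8]
```

The pad's outline, (245,174), (245,222), (288,246), (290,188), matches a centred pad lying flush on the panel to within 1–2 px. The panel reads about 59.2°, unchanged, and the arm is clear, so I'm handing in.

```bash
python3 -c "
from plant import robot
print(robot.close_job())"
```

```text
the job is handed in; nothing more can be done
None
```

I handed the job in at about 18.5 s: the panel stands by itself at about 59° by camera measurement (target 60°), and the notepad stands tall way up in the middle of the ledge, leaning on the panel with its written side to the front.

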